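Bring the cover plate out over the end of the bench riser

ROBOT

A 6-joint arm with a two-finger parallel gripper is mounted at the origin on the work surface. World frame = base frame: x ahead of the robot, y to its left, z up, the work surface at z = 0. Lengths are in m, angles in rad, forces in N, time in s.
With the tool pointing down it reaches from about 0.375 to 0.9 m from the base axis. Payload 3.1 kg.
Tool frame: the origin (TCP) lies on the centre line of the jaws, within the pads' length; the fingertips stand 22 mm ahead of it and the grasp point (between the pads) lies 3 mm ahead of it; z points along the fingers, x is the direction in which the jaws open and shut, and the axes are right-handed (so a half turn about z gives the same grasp; the last joint's range is limited). The gripper opens to 85 mm and grips with 20 to 120 N. Pads are 22 mm wide; open, the fingers measure 114 mm over their backs; the gripper's body (76 mm by 85 mm) begins 54 mm behind the grasp point. The pads swing forward as they close: fully open they stand 13 mm farther back than shut.
Start: joints at [0.956, 0.527, 1.433, -0, 1.181, -0.178], TCP at [0.264, 0.566, 0.253] pointing down, gripper open.
Joint ranges: [-3.08, 3.08], [-0.75, 2.2], [0.22, 2.44], [-1.43, 4.57], [0, 2.65], [-2.85, 2.85]. Speed limits (rad/s): [2.79, 2.79, 3.14, 3.14, 3.14, 3.14].

INTERFACE

Orientations are given as a unit quaternion [w, x, y, z].
In Python, from bench import env gives the robot as it stands. The module is installed in compiled form; this text tells all that it offers.
- The arm moves only by the shell command python3 -m inch 'ROWS' [FORCE]. ROWS is JSON, a list of rows, each a list of 7 numbers: the turn, a rotation vector about the world's x, y, z in degrees, then the shift along the world's x, y, z in m, then the finger opening in m, from 0 to 0.0854. A call has 1 to 12 rows; each row shifts and turns the commanded pose from where the row before left it; what a row does not reach is not made up. A row lasts 1/12 s, in which the tool goes at most 41.7 mm and 7.16 degrees, less where a joint would pass 70% of its speed; a pose out of reach is approached as far as the arm can. A call is refused whole if a number of a shift passes 0.0417 or a number of a turn 7.16, either way. A call with a gripper value outside its range is refused whole. The fingers move at their own pace and stop on an object; FORCE is the grip in N (left out, the last holds). Time passes only in rows, so rows that do not move let the fingers close. It gives the time, the measured TCP pose, the force and the opening at its end, in the units of the state.
- env.read_state(): the state, without advancing time (a new reading comes with each control period).
- env.get_image(name): name is "side" or "top"; returns the picture (384x512x3 uint8, blue, green, red); there is no depth.
- env.calibration(name): a dict with "fx", "fy", "cx", "cy" (pixels), "position" and "attitude" of the camera in the world. Camera axes: x right, y up, looking along -z (the intrinsics and any distortion apply to the point x, -y, -z); pixel columns grow to the right and rows downward; lengths in m; the calibration is good to about 2 mm. A picture is of the moment at which its call begins. calibration takes no time and is no camera call.
- env.job_done(): hands the job in, once; it reports no verdict.
The state is a dict: "time": time; "qpos": joint angles; "joint_vel": joint speeds; "joint_efforts": joint torques, N m; "position": TCP position; "tool_rot": TCP orientation; "force": force on the tool from outside, world axes, zero at the start; "moment": the same for the moment, N m; "opening": finger opening in m.
Only numpy, scipy, OpenCV 4.12 (cv2) and the standard library are available. Lean on these libraries where they do the work, as an engineer would, in place of code of your own. Each camera call takes 0.05 s, during which the arm holds its last target. There are 200 camera calls.

TASK

The flat aluminium cover plate on the bench riser is too thin to pick up where it lies. With the fingertips, push it back square against the upstand along the riser's rear and slide it along, to the open end (the end without a cheek), until about 4 cm of it sticks out over that end, and leave it lying there. Do not pick the plate up at any point, and do not move anything else on the bench or the riser.

Things in the scene. Friction and masses are not known exactly. Their poses are not given: they have to be found in the camera images.
- shelf: Grey bench riser, fixed, two blue drawers under a flat dark-matted top 90 mm above the bench. Origin: middle of the top, at bench level; x to the rear, y along the ledge to the open end. Top (mm): x -110 (front edge, no rim) to +110 (front face of the upstand), y -250 (inner face of the cheek) to +250 (open end, no rim). Upstand and cheek: 10 thick, 12 high above the top.
- shelf_end (a point): Middle of the open end's edge on the riser, at the height of the flat top (riser frame: x 0, y +250, z +90); same axes as the riser.
- plate: Loose flat aluminium cover plate, green stripe, yellow sticker: 100 (x) by 160 (y) by 5 mm thick, about 0.2 kg, lying askew on the mat, short of the open end. Origin: centre of its underside. Its y axis starts within 25 degrees of the riser's y. It does not coast when pushed slowly. Seated on the upstand and 40 mm out over the end, its origin is at x +60, y +210 in the riser frame.
- tin: Small red and brass flux tin, 46 mm across, 23 mm high, loose on the front part of the riser. Origin: centre of its underside.
- terminal: Green terminal block, 22 x 48 x 26 mm high, loose on the front part of the riser. Origin: centre of its underside, its y axis along its length.
- reel: Solder reel standing on its flange on the bench, 62 mm across, 42 mm high, loose. Origin: centre of its underside.
- screwdriver: Screwdriver with a red handle lying on the bench, about 200 mm long, loose. Its x axis runs along it, handle to -x.
- bin: Blue open bin of screws, 100 x 160 x 60 mm high, loose on the bench. Origin: centre of its underside.
- cleaner: Black pot with brass wool (tip cleaner), 80 mm across, about 66 mm high, loose on the bench. Origin: centre of its underside.
- multimeter: Yellow multimeter lying on the bench, 175 x 82 x 46 mm high, loose. Origin: centre of its underside, x along its length.
Things that resemble listed ones, but are neither listed nor needed, are in the scene too. Of the things that look like the plate, the larger one is meant.

How it is judged:
At the end, for the whole second after the job is handed in: The plate lies still and flat on the riser, its long side square to the upstand within 4 degrees and its middle within 7 mm of the fully seated position against the upstand, with 28 to 52 mm of its length out beyond the open end (y of plate in the frame of shelf between 0.198 and 0.222 m and x of plate in the frame of shelf above 0.053 m and angle between the y axis of plate and the y axis of shelf, either way round below 0.07 rad and z of plate in the frame of shelf between 0.086 and 0.094 m and angle between plate's own z axis and vertical below 0.03 rad and linear speed of plate below 0.01 m/s and angular speed of plate below 0.05 rad/s); the robot touches nothing.
It fails at once if the plate is lifted more than 8 mm off the riser (z of plate in the frame of shelf above 0.098 m).
It fails at once if the plate is tipped by more than 10 degrees (angle between plate's own z axis and vertical above 0.175 rad).
It fails at once if the flux tin or the terminal block is moved more than 15 mm (distance of any of tin, terminal from where it was at the start of the episode above 0.015 m).
It fails at once if another loose thing on the bench is moved more than 15 mm (distance of any of reel, screwdriver, bin, cleaner, multimeter from where it was at the start of the episode above 0.015 m).
It also fails if it takes over 54 s, if anything falls off the work surface, if the arm or the gripper's body presses on something with over 40 N, if the wrist force passes 120 N, or if a joint passes its speed limit or range.

## Working session

There is one attempt and no reset: what is moved stays moved. The work goes in short steps, Python scripts to look and compute and a shell command to move; the robot and the scene stay as the last step left them, time stands still between calls to the robot, and variables do not carry over. Pictures are saved under pics/ and viewed, on a budget of 10 in all, crops included, one or two more only if the job needs it, and the job is handed in when it is done.

```bash
mkdir -p pics
python3 - <<'E'
from bench import env
import cv2
for n in("top","side"):
    im=env.get_image(n); cv2.imwrite(f"pics/{n}0.png",im); c=env.calibration(n); print(n,c)
E
```

```text
top {'fx': 437.78592340702755, 'fy': 437.78592340702755, 'cx': 252.88478533833324, 'cy': 195.48843783972353, 'position': array([0.12871078, 0.00426949, 1.44317287]), 'attitude': array([-0.67888265, -0.07419092,  0.07456911,  0.7266729 ])}
side {'fx': 359.82965055165835, 'fy': 359.82965055165835, 'cx': 259.0070163462939, 'cy': 194.06743482043447, 'position': array([ 0.00732295, -0.52290436,  0.86980184]), 'attitude': array([ 0.89063574,  0.32676378, -0.11266434, -0.29546598])}
```

View pics/top0.png

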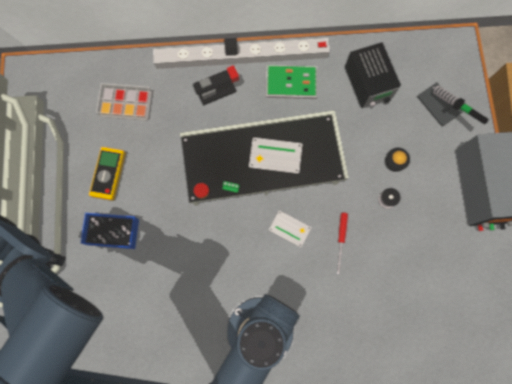

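View pics/side0.png

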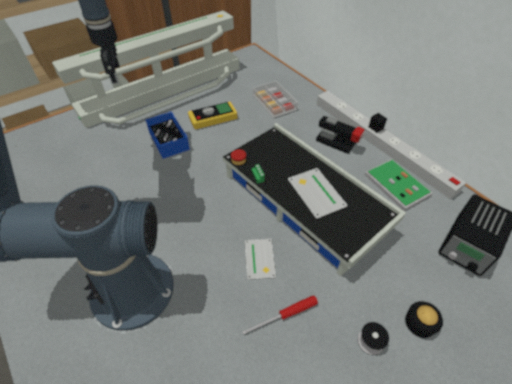

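Top view: the riser is the dark mat at (183,135)-(345,180), with the cheek on the right (342,145) and the open end on the left (185,165). There are two plate-like things. The white plate on the mat at (275,155) is the larger one and lies on the riser, so it fits. The smaller one at (290,228) is on the bench. The tin is at (201,190) and the terminal at (230,187).

```bash
cat > h.py <<'E'
from bench import env
import cv2, numpy as np
from scipy.spatial.transform import Rotation as R
def cast(n,uv,z):
    c=env.calibration(n); uv=np.atleast_2d(uv).astype(float)
    d=np.c_[(uv[:,0]-c['cx'])/c['fx'],-(uv[:,1]-c['cy'])/c['fy'],-np.ones(len(uv))]
    w,x,y,q=c['attitude']; d=R.from_quat([x,y,q,w]).apply(d)
    return c['position']+d*((z-c['position'][2])/d[:,2])[:,None]
def quad(mask,roi):
    m=np.zeros_like(mask);a,b,c,d=roi;m[b:d,a:c]=mask[b:d,a:c]
    cs=max(cv2.findContours(m,cv2.RETR_EXTERNAL,cv2.CHAIN_APPROX_NONE)[0],key=cv2.contourArea)
    return cs[:,0]
def fit4(ct):
    # robust quad: split hull contour by min-area rect corners, line-fit each side, intersect
    box=cv2.boxPoints(cv2.minAreaRect(ct)); h=cv2.approxPolyDP(cv2.convexHull(ct),5,True)[:,0]
    p=np.array([h[np.argmin(((h-b)**2).sum(1))] for b in box]).astype(float)
    L=[]
    for i in range(4):
        a,b=p[i],p[(i+1)%4]; u=(b-a)/np.linalg.norm(b-a); r=ct-a
        t=r@u/np.linalg.norm(b-a); e=abs(r@[-u[1],u[0]])
        s=ct[(t>.12)&(t<.88)&(e<3)].astype(np.float32)
        vx,vy,x,y=cv2.fitLine(s,cv2.DIST_HUBER,0,.01,.01).ravel(); L.append(np.cross([x,y,1],[x+vx,y+vy,1]))
    q=[np.cross(L[i-1],L[i]) for i in range(4)]
    return np.array([v[:2]/v[2] for v in q])
E
python3 - <<'E'
from h import *
for n,roi,sr in(("top",(175,105,355,205),(240,130,310,180)),("side",(220,120,410,275),(280,160,355,225))):
    im=cv2.imread(f"pics/{n}0.png"); hsv=cv2.cvtColor(im,cv2.COLOR_BGR2HSV)
    k=np.ones((5,5),np.uint8)
    mat=(hsv[...,2]<75).astype(np.uint8)
    pl=cv2.morphologyEx((hsv[...,2]>130).astype(np.uint8),cv2.MORPH_CLOSE,k)
    vis=cv2.resize(im,None,fx=4,fy=4,interpolation=cv2.INTER_CUBIC)
    for nm,m,r,z in(("mat",mat,roi,.09),("plate",pl,sr,.095)):
        try:
            q=fit4(quad(m,r)); w=cast(n,q,z); print(n,nm,q.round(1).tolist(),(w[:,:2]*1000).round(1).tolist(),'sides',[round(1000*np.linalg.norm(w[i]-w[i-1]),1) for i in range(4)],'c',w.mean(0).round(4))
            cv2.polylines(vis,[np.int32(q*4+2)],1,(0,0,255) if nm=="mat" else (255,0,255),1)
        except Exception as e: print(n,nm,e)
    a,b,c,d=roi; cv2.imwrite(f"pics/{n}_fit.png",vis[b*4:d*4,a*4:c*4])
for u in [(201,190)]: print('tin',cast("top",u,.113))
print('term',cast("top",(230,187),.116))
print(cast("top",(340,240),0),env.read_state())
E
```

```text
top mat [[182.0, 137.4], [329.7, 116.4], [342.6, 177.8], [190.1, 200.9]] [[626.8, 211.1], [665.7, -275.8], [456.0, -295.1], [414.3, 192.6]] sides [np.float64(213.4), np.float64(488.5), np.float64(210.6), np.float64(489.5)] c [ 0.5407 -0.0418  0.09  ]
top plate [[248.8, 166.3], [252.8, 137.3], [301.5, 143.3], [298.3, 172.5]] [[512.9, 0.2], [609.4, -18.9], [578.2, -174.5], [481.6, -155.4]] sides [np.float64(158.7), np.float64(98.3), np.float64(158.7), np.float64(98.5)] c [ 0.5455 -0.0871  0.095 ]
side mat [[223.9, 157.0], [273.3, 127.5], [396.2, 213.9], [345.8, 260.0]] [[414.1, 192.0], [627.1, 213.1], [669.3, -274.3], [454.6, -293.1]] sides [np.float64(486.8), np.float64(214.1), np.float64(489.2), np.float64(215.5)] c [ 0.5413 -0.0406  0.09  ]
side plate [[287.8, 178.2], [316.7, 168.0], [346.7, 205.1], [316.1, 217.4]] [[513.1, 0.4], [610.3, -18.9], [579.0, -174.3], [481.9, -155.2]] sides [np.float64(158.6), np.float64(99.1), np.float64(158.5), np.float64(99.0)] c [ 0.5461 -0.087   0.095 ]
tin [[0.44167067 0.15409902 0.113     ]]
term [[0.44432771 0.06318257 0.116     ]]
[[ 0.26791946 -0.28330458  0.        ]] {'time': 0.1, 'qpos': array([ 9.55497987e-01,  5.28395280e-01,  1.43378261e+00,  1.38315681e-05,
        1.18141862e+00, -1.78535269e-01]), 'joint_vel': array([ 7.10500518e-04, -9.23486570e-04, -3.77710029e-03,  8.52898489e-05,
       -1.54172545e-03,  2.76123825e-04]), 'joint_efforts': array([-8.42360969e-04, -4.43307388e+01, -1.78585446e+01, -2.60459483e-04,
        3.90433590e-03,  2.62556978e-05]), 'position': array([0.2640129 , 0.56582737, 0.25241519]), 'tool_rot': array([ 3.73594288e-04,  8.43508139e-01,  5.37115458e-01, -9.29691067e-04]), 'force': array([-0.35346435, -0.13648714,  0.75372458]), 'moment': array([ 0.03786991, -0.03501379, -0.00811929]), 'opening': 0.08539214004395791}
```

View pics/top_fit.png

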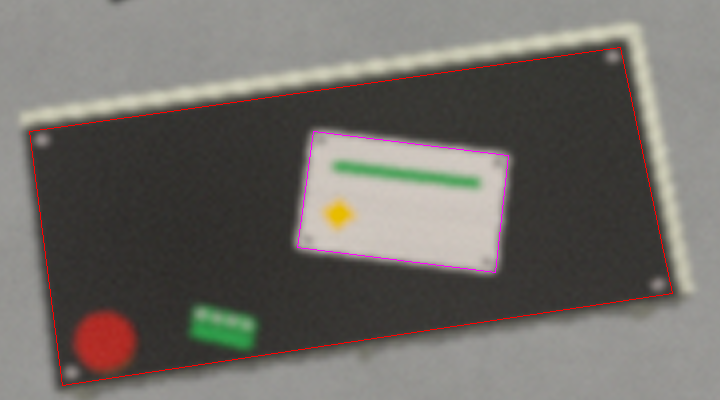

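The crop confirms it: the magenta outline measures 159 x 98 mm and has the green stripe and yellow sticker. Both views agree. The riser origin is about (0.541, -0.041) with yaw +4.9°. The plate is at riser (0.001, -0.046) and rotated -16.3° relative to it.

Plan: with the open jaws along riser y, push the front edge to square and seat the plate. Then push its right end toward the open end.

```bash
python3 -m inch '[[0,0,3,0.011,-0.039,0,0.0854],[0,0,3,0.011,-0.039,0,0.0854],[0,0,3,0.011,-0.039,0,0.0854],[0,0,3,0.011,-0.039,0,0.0854],[0,0,3,0.011,-0.039,0,0.0854],[0,0,3,0.011,-0.039,0,0.0854],[0,0,3,0.011,-0.039,0,0.0854],[0,0,3,0.011,-0.039,0,0.0854],[0,0,3,0.011,-0.039,0,0.0854],[0,0,3,0.011,-0.039,0,0.0854],[0,0,0,0.011,-0.039,0,0.0854],[0,0,0,0.011,-0.039,0,0.0854]]' && python3 -m inch '[[0,0,0,0.011,-0.039,0,0.0854],[0,0,0,0.011,-0.039,0,0.0854],[0,0,0,0.011,-0.039,0,0.0854],[0,0,0,0.011,-0.039,0,0.0854],[0,0,0,0.011,-0.036,0,0.0854],[0,0,0,0,0,-0.03,0.0854],[0,0,0,0,0,-0.03,0.0854],[0,0,0,0,0,-0.03,0.0854],[0,0,0,0,0,0,0.0854],[0,0,0,0,0,0,0.0854]]'; python3 -c "
from h import *
print(env.read_state()['qpos'])"
```

```text
time: 1.1
position: [0.3962, 0.0965, 0.2533]
tool_rot: [-0.0, 0.676, 0.737, -0.0]
force: [1.0, 0.6, -0.2]
opening: 0.0855
time: 1.93
position: [0.4502, -0.0933, 0.1622]
tool_rot: [-0.002, 0.676, 0.737, -0.001]
force: [0.3, -0.1, -0.1]
opening: 0.0855
[-4.48065402e-01  4.62370761e-01  1.92456749e+00  1.24323408e-05
  7.59371774e-01 -2.10541822e+00]
```

```bash
python3 -m inch '[[0,0,0,0.002,0,-0.02,0.0854],[0,0,0,0,0,-0.02,0.0854],[0,0,0,0,0,-0.004,0.0854],[0,0,0,0,0,0,0.0854],[0,0,0,0,0,0,0.0854]]'; for i in 1 ; do python3 -m inch '[[0,0,0,0,0,-0.003,0.0854],[0,0,0,0,0,-0.003,0.0854],[0,0,0,0,0,0,0.0854],[0,0,0,0,0,0,0.0854]]'; done
```

```text
time: 2.35
position: [0.4542, -0.0938, 0.1207]
tool_rot: [0.001, 0.676, 0.737, 0.0]
force: [-0.3, 0.4, -0.1]
opening: 0.0853
time: 2.68
position: [0.4535, -0.0937, 0.1136]
tool_rot: [0.0, 0.676, 0.737, 0.0]
force: [-0.8, 0.4, -0.3]
opening: 0.0855
```

```bash
python3 -m inch '[[0,0,0,0,0,-0.003,0.0854],[0,0,0,0,0,0,0.0854],[0,0,0,0,0,0,0.0854]]';python3 -m inch '[[0,0,0,0,0,-0.003,0.0854],[0,0,0,0,0,0,0.0854],[0,0,0,0,0,0,0.0854]]';python3 -m inch '[[0,0,0,0,0,-0.002,0.0854],[0,0,0,0,0,0,0.0854],[0,0,0,0,0,0,0.0854]]'
python3 - <<'E'
from h import *
im=env.get_image("side"); cv2.imwrite("pics/s1.png",cv2.resize(im[90:280,200:420],None,fx=3.5,fy=3.1))
E
```

```text
time: 2.93
position: [0.4532, -0.0936, 0.1102]
tool_rot: [-0.0, 0.676, 0.737, -0.0]
force: [0.1, 0.2, 1.0]
opening: 0.0856
time: 3.18
position: [0.4532, -0.0936, 0.1071]
tool_rot: [-0.0, 0.676, 0.737, -0.0]
force: [-0.4, -0.0, -0.6]
opening: 0.0855
time: 3.43
position: [0.4533, -0.0936, 0.1052]
tool_rot: [-0.0, 0.676, 0.737, -0.0]
force: [0.5, -0.3, -0.1]
opening: 0.0852
```

View pics/s1.png

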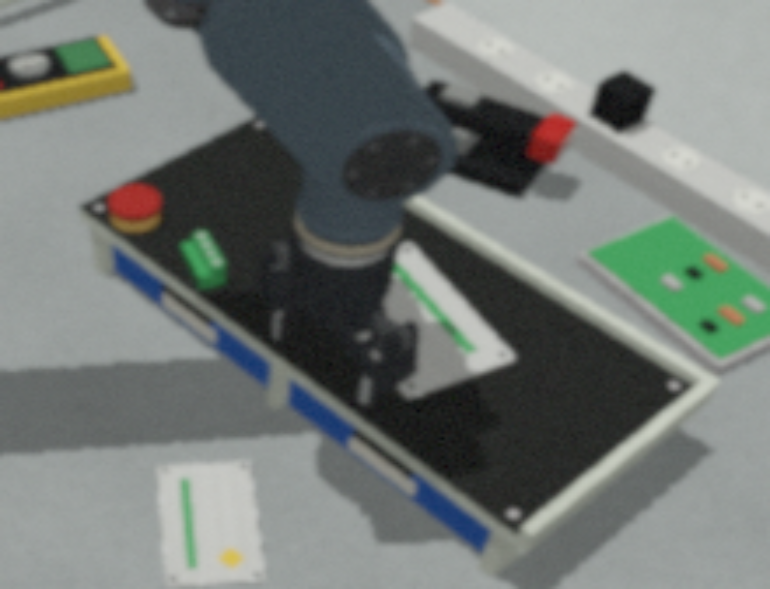

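The open fingers, at crop (280,330) and (365,385), stand in front of the plate and clear of the terminal. I'll keep feeling for the mat.

```bash
for i in 1 2; do python3 -m inch '[[0,0,0,0,0,-0.002,0.0854],[0,0,0,0,0,0,0.0854],[0,0,0,0,0,0,0.0854]]' | grep -E "pos|force";done; python3 -m inch '[[0,0,0,0,0,-0.001,0.0854],[0,0,0,0,0,0,0.0854],[0,0,0,0,0,0,0.0854]]' | grep -E "pos|force"
```

```text
position: [0.4532, -0.0936, 0.1032]
force: [-0.7, -0.2, 0.2]
position: [0.4533, -0.0936, 0.1012]
force: [0.0, 0.2, 0.5]
position: [0.4533, -0.0937, 0.1003]
force: [-0.4, 0.5, 0.8]
```

```bash
python3 -m inch '[[0,0,0,0,0,-0.001,0.0854],[0,0,0,0,0,0,0.0854],[0,0,0,0,0,0,0.0854]]' | grep -E "pos|force";python3 -m inch '[[0,0,0,0,0,-0.001,0.0854],[0,0,0,0,0,0,0.0854],[0,0,0,0,0,0,0.0854]]' | grep -E "pos|force"
```

```text
position: [0.4533, -0.0937, 0.0993]
force: [0.9, -0.4, -0.3]
position: [0.4534, -0.0937, 0.0989]
force: [-0.1, -0.3, 5.2]
```

The mat is felt at TCP z=0.099. I'll lift 1.5 mm and push to the rear.

```bash
python3 -m inch '[[0,0,0,0,0,0.0015,0.0854],[0,0,0,0.006,0.0005,0,0.0854],[0,0,0,0.006,0.0005,0,0.0854],[0,0,0,0.004,0.0003,0,0.0854],[0,0,0,0.004,0.0004,0,0.0854],[0,0,0,0.004,0.0003,0,0.0854],[0,0,0,0.004,0.0004,0,0.0854],[0,0,0,0.004,0.0003,0,0.0854],[0,0,0,0.004,0.0003,0,0.0854],[0,0,0,0.004,0.0004,0,0.0854],[0,0,0,0.004,0.0003,0,0.0854],[0,0,0,0.004,0.0003,0,0.0854]]';python3 -m inch '[[0,0,0,0.004,0.0004,0,0.0854],[0,0,0,0.004,0.0003,0,0.0854],[0,0,0,0.004,0.0003,0,0.0854],[0,0,0,0.004,0.0004,0,0.0854],[0,0,0,0.004,0.0003,0,0.0854],[0,0,0,0.004,0.0003,0,0.0854],[0,0,0,0,0,0,0.0854]]'
python3 - <<'E'
from h import *
im=env.get_image("side"); cv2.imwrite("pics/s2.png",cv2.resize(im[90:280,200:420],None,fx=3.5,fy=3.1))
E
```

```text
time: 5.73
position: [0.5018, -0.0897, 0.0998]
tool_rot: [0.0, 0.676, 0.737, 0.0]
force: [-1.7, -0.6, -0.8]
opening: 0.0852
time: 6.32
position: [0.5262, -0.0876, 0.0999]
tool_rot: [0.0, 0.676, 0.737, 0.0]
force: [-1.0, 0.3, -0.3]
opening: 0.0854
```

View pics/s2.png

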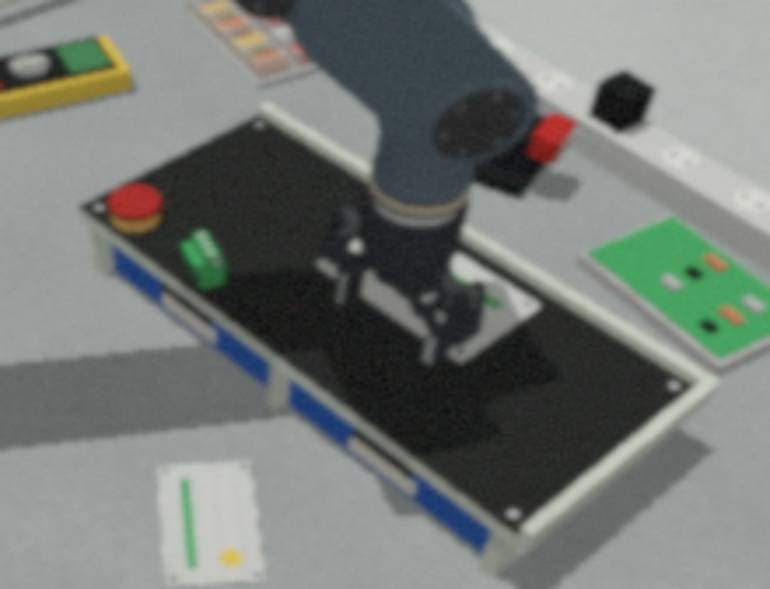

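The plate has turned square to the fingers and is close to the upstand. I'll go on until the force rises.

```bash
python3 -m inch '[[0,0,0,0.004,0.0003,0,0.0854],[0,0,0,0.004,0.0004,0,0.0854],[0,0,0,0.003,0.0003,0,0.0854],[0,0,0,0.002,0.0002,0,0.0854],[0,0,0,0,0,0,0.0854]]';python3 -m inch '[[0,0,0,0.002,0.0002,0,0.0854],[0,0,0,0,0,0,0.0854]]' | grep -E "pos|force";python3 -m inch '[[0,0,0,0.002,0.0002,0,0.0854],[0,0,0,0,0,0,0.0854]]' | grep -E "pos|force"
```

```text
time: 6.78
position: [0.5392, -0.0865, 0.0998]
tool_rot: [0.001, 0.676, 0.737, 0.0]
force: [-1.3, -0.9, 0.7]
opening: 0.0857
position: [0.5405, -0.0863, 0.0998]
force: [-1.6, -0.3, 0.6]
position: [0.5425, -0.086, 0.0998]
force: [-1.9, 0.6, 0.7]
```

```bash
for i in 1 2; do python3 -m inch '[[0,0,0,0.0015,0.0001,0,0.0854],[0,0,0,0,0,0,0.0854]]' | grep -E "pos|force";done
```

```text
position: [0.544, -0.086, 0.0998]
force: [-2.5, 0.1, 0.8]
position: [0.545, -0.0858, 0.0998]
force: [-3.8, 0.1, 1.6]
```

```bash
python3 -m inch '[[0,0,0,0.001,0.0001,0,0.0854],[0,0,0,0,0,0,0.0854]]' | grep -E "pos|force"
```

```text
position: [0.5451, -0.0857, 0.0997]
force: [-5.6, -1.7, 2.5]
```

Seated: it stalls at 5.6 N. Next I back off, lift, turn the jaws along riser x and go beyond the right end.

```bash
python3 -m inch '[[0,0,0,-0.01,-0.001,0,0.0854],[0,0,0,-0.015,-0.001,0,0.0854],[0,0,0,0,0,0.03,0.0854],[0,0,0,0,0,0.03,0.0854],[0,0,0,0,0,0.02,0.0854]]' && python3 -m inch '[[0,0,-7,0.008,-0.01,0,0.04],[0,0,-7,0.008,-0.01,0,0.04],[0,0,-7,0.008,-0.01,0,0.04],[0,0,-7,0.008,-0.01,0,0.04],[0,0,-7,0.008,-0.01,0,0.04],[0,0,-7,0.008,-0.01,0,0.04],[0,0,-7,0.008,-0.01,0,0.04],[0,0,-7,0.008,-0.01,0,0.04],[0,0,-7,0.008,-0.01,0,0.04],[0,0,-7,0.008,-0.01,0,0.04],[0,0,-7,0.006,-0.007,0,0.04],[0,0,-7,0.004,-0.007,0,0.04]]' && python3 -m inch '[[0,0,-6,0,0,0,0.04],[0,0,0,0,0,0,0.04],[0,0,0,0,0,0,0.04]]'
python3 - <<'E'
from h import *
for n in("top","side"):
  cv2.imwrite(f"pics/{n}3.png",env.get_image(n))
a=cv2.imread("pics/top3.png")[95:215,165:365];b=cv2.imread("pics/side3.png")[100:280,200:420]
cv2.imwrite("pics/both3.png",np.vstack([cv2.resize(a,(500,300)),cv2.resize(b,(366,300)) if 0 else cv2.copyMakeBorder(cv2.resize(b,(366,300)),0,0,0,134,0)]))
E
```

```text
time: 8.03
position: [0.5228, -0.0884, 0.1819]
tool_rot: [0.002, 0.676, 0.737, 0.001]
force: [0.6, -0.8, 0.2]
opening: 0.0855
time: 9.03
position: [0.613, -0.2029, 0.1799]
tool_rot: [0.001, 0.996, 0.092, 0.002]
force: [0.1, -0.5, 0.6]
opening: 0.0404
time: 9.28
position: [0.6117, -0.202, 0.1797]
tool_rot: [0.0, 0.999, 0.045, 0.001]
force: [0.4, 0.5, 0.9]
opening: 0.0399
```

View pics/both3.png

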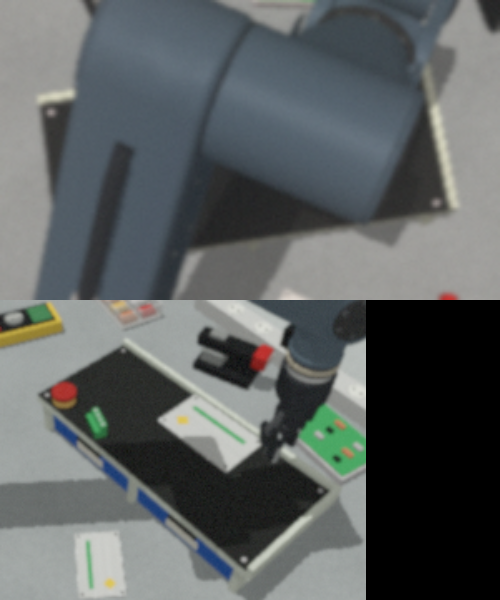

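The plate lies along the upstand: crop (160,420) is its left front corner and (228,470) its right front corner. I'll measure these two.

```bash
cat >> h.py <<'E'
O=np.array([.541,-.041]); T=np.deg2rad(4.9); M=np.array([[np.cos(T),np.sin(T)],[-np.sin(T),np.cos(T)]])
def riser(p): return (np.atleast_2d(p)[:,:2]-O)@M.T*1000
E
python3 - <<'E'
from h import *
print(riser(cast("side",[(296.2,172),(337,201.5)],.095)))
print(riser([env.read_state()['position']]))
E
```

```text
[[  12.46441538   45.19036112]
 [  16.25805198 -109.93323522]]
[[  56.46073945 -166.07164013]]
```

```bash
python3 -m inch '[[0,0,0,0,0,-0.03,0.04],[0,0,0,0,0,-0.025,0.04],[0,0,0,0,0,-0.009,0.04],[0,0,0,0,0,0,0.04],[0,0,0,0,0,0,0.04]]'; for i in 1 2 3; do python3 -m inch '[[0,0,0,0,0,-0.0015,0.04],[0,0,0,0,0,0,0.04],[0,0,0,0,0,0,0.04]]'| grep -E "pos|force";done
```

```text
time: 9.8
position: [0.6115, -0.2017, 0.1158]
tool_rot: [-0.0, 0.999, 0.044, -0.0]
force: [0.4, -0.3, 0.8]
opening: 0.0399
position: [0.6121, -0.2021, 0.1156]
force: [-0.1, -0.5, 0.1]
position: [0.6114, -0.2018, 0.1131]
force: [-0.3, -0.3, -0.4]
position: [0.6113, -0.2017, 0.1112]
force: [-0.3, 0.4, -0.6]
```

```bash
python3 -m inch '[[0,0,0,0,0,-0.0015,0.04],[0,0,0,0,0,0,0.04],[0,0,0,0,0,0,0.04]]'| grep -E "pos|force"
```

```text
position: [0.6115, -0.2018, 0.1106]
force: [-1.5, 0.3, 5.2]
```

```bash
python3 -m inch '[[0,0,0,0,0,0.0015,0.04],[0,0,0,-0.0007,0.008,0,0.04],[0,0,0,-0.0007,0.008,0,0.04],[0,0,0,-0.0007,0.008,0,0.04],[0,0,0,-0.0007,0.008,0,0.04],[0,0,0,-0.0004,0.005,0,0.04],[0,0,0,-0.0004,0.005,0,0.04],[0,0,0,-0.0004,0.005,0,0.04],[0,0,0,-0.0005,0.005,0,0.04],[0,0,0,-0.0004,0.005,0,0.04],[0,0,0,-0.0004,0.005,0,0.04],[0,0,0,-0.0004,0.005,0,0.04]]'; python3 -m inch '[[0,0,0,-0.0004,0.005,0,0.04],[0,0,0,-0.0004,0.005,0,0.04],[0,0,0,-0.0004,0.005,0,0.04],[0,0,0,-0.0005,0.005,0,0.04],[0,0,0,-0.0004,0.005,0,0.04],[0,0,0,-0.0004,0.005,0,0.04],[0,0,0,-0.0004,0.005,0,0.04],[0,0,0,-0.0004,0.005,0,0.04],[0,0,0,-0.0005,0.005,0,0.04],[0,0,0,-0.0004,0.005,0,0.04],[0,0,0,-0.0004,0.005,0,0.04],[0,0,0,-0.0005,0.005,0,0.04]]'
python3 - <<'E'
from h import *
print(riser([env.read_state()['position']]))
im=env.get_image("side"); cv2.imwrite("pics/s4.png",cv2.resize(im[90:280,200:420],None,fx=3.5,fy=3.1))
E
```

```text
time: 11.8
position: [0.6056, -0.1346, 0.1113]
tool_rot: [0.0, 0.999, 0.043, 0.0]
force: [0.1, -2.0, -0.9]
opening: 0.04
time: 12.8
position: [0.6005, -0.0743, 0.1113]
tool_rot: [-0.0, 0.999, 0.043, 0.0]
force: [0.2, -1.0, -0.7]
opening: 0.04
[[ 56.47354828 -38.25365307]]
```

View pics/s4.png

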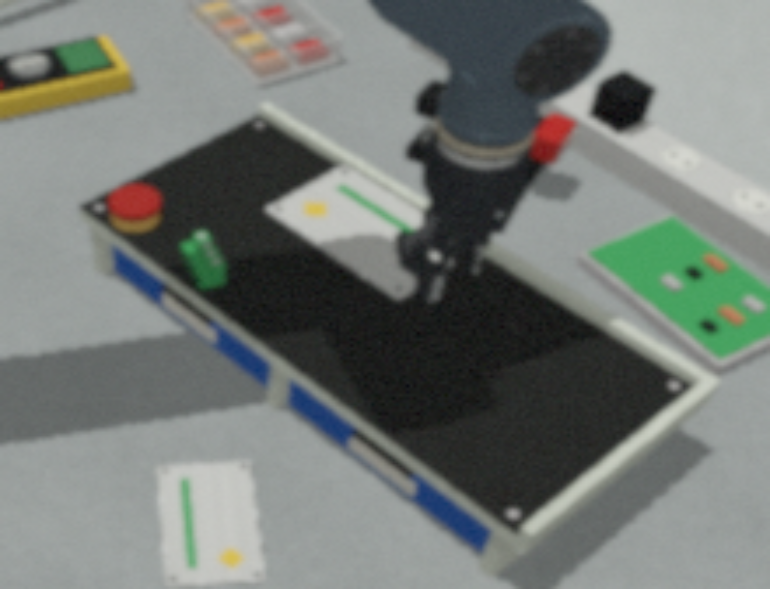

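The plate is sliding square along the upstand, with its left front corner at (268,210). I'll go on 130 mm, then measure.

```bash
for i in 1; do python3 -m inch '[[0,0,0,-0.0004,0.005,0,0.04],[0,0,0,-0.0004,0.005,0,0.04],[0,0,0,-0.0004,0.005,0,0.04],[0,0,0,-0.0005,0.005,0,0.04],[0,0,0,-0.0004,0.005,0,0.04],[0,0,0,-0.0004,0.005,0,0.04],[0,0,0,-0.0004,0.005,0,0.04],[0,0,0,-0.0004,0.005,0,0.04],[0,0,0,-0.0005,0.005,0,0.04],[0,0,0,-0.0004,0.005,0,0.04],[0,0,0,-0.0004,0.005,0,0.04],[0,0,0,-0.0005,0.005,0,0.04]]'; done; python3 -m inch '[[0,0,0,-0.0004,0.005,0,0.04],[0,0,0,-0.0004,0.005,0,0.04],[0,0,0,-0.0004,0.005,0,0.04],[0,0,0,-0.0005,0.005,0,0.04],[0,0,0,-0.0004,0.005,0,0.04],[0,0,0,-0.0004,0.005,0,0.04],[0,0,0,-0.0004,0.005,0,0.04],[0,0,0,-0.0004,0.005,0,0.04],[0,0,0,-0.0005,0.005,0,0.04],[0,0,0,-0.0004,0.005,0,0.04],[0,0,0,-0.0004,0.005,0,0.04],[0,0,0,-0.0005,0.005,0,0.04]]'
python3 - <<'E'
from h import *
print(riser([env.read_state()['position']]))
im=env.get_image("side"); cv2.imwrite("pics/s5f.png",im); cv2.imwrite("pics/s5.png",cv2.resize(im[100:200,200:340],None,fx=5,fy=5,interpolation=cv2.INTER_CUBIC))
E
```

```text
time: 13.85
position: [0.5955, -0.0143, 0.1114]
tool_rot: [0.0, 0.999, 0.043, 0.0]
force: [0.3, -1.5, 0.4]
opening: 0.0399
time: 14.85
position: [0.5903, 0.0457, 0.1113]
tool_rot: [0.0, 0.999, 0.043, 0.0]
force: [-0.9, -2.5, 1.2]
opening: 0.0399
[[56.55783894 82.15829995]]
```

View pics/s5.png

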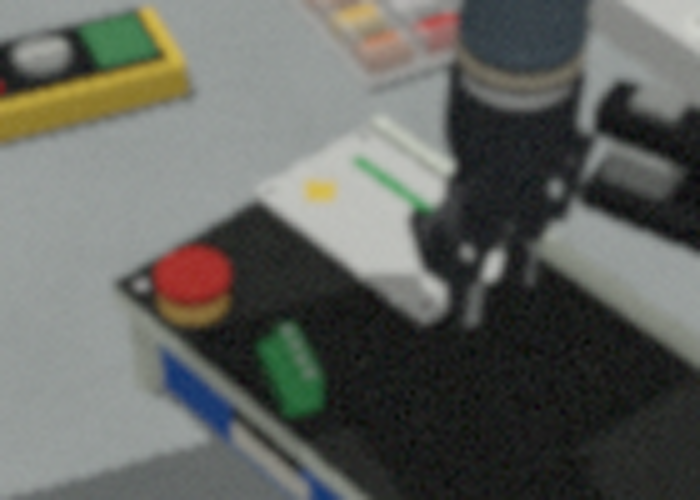

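Corners of the plate in the crop: left front (258,189), right front (423,326), left rear about (375,120). I'll cast these.

Run:
```python
from h import *
p=lambda u,v:(200+(u-2)/5,100+(v-2)/5)
print(riser(cast("side",[p(258,189),p(423,326),p(375,119)],.095)))
print(riser(cast("side",[p(120,286),p(250,207)],.09)))
```

```text
[[ 14.2538468  252.36372233]
 [  6.78429097  90.63904405]
 [121.39703495 254.45606186]]
[[-106.88642776  244.20919684]
 [   2.46692627  246.79874767]]
```

```bash
python3 -m inch '[[0,0,0,-0.0004,0.005,0,0.04],[0,0,0,-0.0004,0.005,0,0.04],[0,0,0,-0.0004,0.005,0,0.04],[0,0,0,-0.0005,0.005,0,0.04],[0,0,0,-0.0004,0.005,0,0.04],[0,0,0,-0.0004,0.005,0,0.04],[0,0,0,-0.0004,0.004,0,0.04],[0,0,0,0,0,0,0.04],[0,0,0,0.001,-0.01,0,0.04],[0,0,0,0.001,-0.02,0,0.04],[0,0,0,0,0,0.04,0.04],[0,0,0,0,0,0.04,0.04]]'; python3 -m inch '[[0,0,0,-0.01,-0.04,0.03,0.0854],[0,0,0,-0.01,-0.04,0,0.0854],[0,0,0,-0.01,-0.04,0,0.0854],[0,0,0,-0.01,-0.04,0,0.0854],[0,0,0,-0.01,-0.04,0,0.0854],[0,0,0,-0.01,-0.04,0,0.0854],[0,0,0,0,0,0,0.0854]]'
python3 - <<'E'
from h import *
t=env.get_image("top");s=env.get_image("side"); cv2.imwrite("pics/t6f.png",t);cv2.imwrite("pics/s6f.png",s)
cv2.imwrite("pics/b6.png",np.hstack([cv2.resize(t[105:215,165:265],(390,429),interpolation=cv2.INTER_CUBIC),cv2.resize(s[100:200,210:310],(410,429),interpolation=cv2.INTER_CUBIC)]))
E
```

```text
time: 15.9
position: [0.5873, 0.0479, 0.1886]
tool_rot: [-0.001, 0.999, 0.042, -0.005]
force: [1.1, -0.3, -0.3]
opening: 0.0398
time: 16.48
position: [0.5301, -0.1914, 0.216]
tool_rot: [0.002, 0.999, 0.04, 0.0]
force: [1.1, 1.3, 1.3]
opening: 0.0854
```

View pics/b6.png

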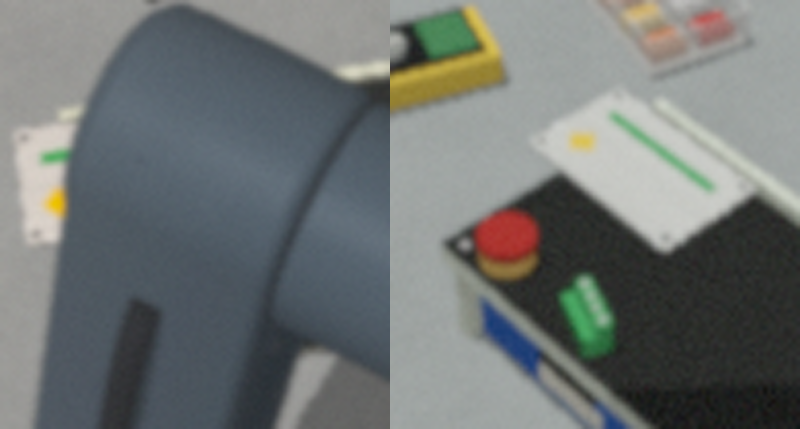

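Run:
```python
from h import *
p=lambda u,v:(210+(u-390-2)/4.1,100+(v-2)/4.29)
t=lambda u,v:(165+(u-2)/3.9,105+(v-2)/3.9)
w=riser(cast("side",[p(531,140),p(664,251),p(762,190),p(622,90)],.095)); print(w.round(1),w.mean(0))
print(riser(cast("side",[p(445,243),p(558,178)],.09)).round(1))
print(riser(cast("top",[t(13,131),t(25,243)],.095)).round(1))
s=cv2.imread("pics/s6f.png");b,g,r=[s[...,i].astype(int) for i in range(3)]
m=((g>125)&(abs(g-b)<200)).astype(np.uint8)
c0=cv2.imread("pics/side0.png")
q=cast("side",[p(558,178)],.09)
# open end at t=0 for the side, along mat edge: brightness profile in riser y at x=-40 and -10, side0 and top0
for n in("side","top"):
  I=cv2.cvtColor(cv2.imread(f"pics/{n}0.png"),cv2.COLOR_BGR2GRAY).astype(np.float32)
  c=env.calibration(n);ww=c['attitude'];Rm=R.from_quat([*ww[1:],ww[0]])
  def prof(pts):
    P=np.array([[*(O+M.T@(np.array(a)/1000)),.09] for a in pts]); d=Rm.inv().apply(P-c['position'])
    u=(c['cx']+c['fx']*d[:,0]/-d[:,2]).astype(np.float32);v=(c['cy']-c['fy']*d[:,1]/-d[:,2]).astype(np.float32)
    return cv2.remap(I,u[None],v[None],cv2.INTER_LINEAR)[0].round().astype(int).tolist()
  print(n,'end 236..264/2',prof([(30,y) for y in range(236,265,2)]))
  print(n,'cheek -264..-236/2',prof([(30,y) for y in range(-264,-235,2)]))
  print(n,'rear 98..122/2',prof([(x,100) for x in range(98,123,2)]))
  print(n,'front -122..-98/2',prof([(x,0) for x in range(-122,-97,2)]))
```

```text
[[ 13.3 288.2]
 [  9.2 127.9]
 [112.2 124.7]
 [110.2 285. ]] [ 61.23630819 206.44074748]
[[-106.7  247.8]
 [   4.6  244.8]]
[[110.  288.9]
 [ 12.4 290. ]]
side end 236..264/2 [35, 35, 35, 36, 48, 65, 84, 103, 118, 129, 137, 140, 141, 141, 142]
side cheek -264..-236/2 [106, 115, 131, 151, 171, 180, 181, 173, 146, 109, 66, 43, 36, 34, 35]
side rear 98..122/2 [33, 31, 33, 36, 46, 60, 76, 96, 112, 125, 137, 150, 160]
side front -122..-98/2 [71, 89, 106, 114, 113, 103, 87, 67, 49, 42, 41, 39, 37]
top end 236..264/2 [52, 53, 54, 57, 64, 77, 98, 118, 131, 141, 146, 147, 147, 148, 148]
top cheek -264..-236/2 [175, 187, 194, 196, 184, 166, 138, 109, 81, 67, 56, 54, 53, 54, 53]
top rear 98..122/2 [51, 49, 51, 54, 62, 75, 95, 122, 149, 172, 190, 193, 188]
top front -122..-98/2 [133, 127, 121, 116, 110, 102, 89, 74, 63, 58, 54, 53, 53]
```

Overhang is about 40 mm and the plate is near square. Both views agree on the open end. I'll move the arm clear for one unobstructed overhead check.

```bash
python3 -m inch '[[0,0,0,-0.01,-0.04,0.02,0.0854],[0,0,0,-0.01,-0.04,0.02,0.0854],[0,0,0,-0.01,-0.04,0,0.0854],[0,0,0,-0.01,-0.04,0,0.0854],[0,0,0,-0.01,-0.04,0,0.0854],[0,0,0,-0.01,-0.04,0,0.0854],[0,0,0,-0.01,-0.04,0,0.0854],[0,0,0,-0.01,-0.04,0,0.0854],[0,0,0,0,0,0,0.0854],[0,0,0,0,0,0,0.0854],[0,0,0,0,0,0,0.0854]]'
python3 - <<'E'
from h import *
t=env.get_image("top"); cv2.imwrite("pics/t7f.png",t)
cv2.imwrite("pics/t7.png",cv2.resize(t[105:215,160:300],None,fx=5,fy=5,interpolation=cv2.INTER_CUBIC))
E
```

```text
time: 17.5
position: [0.4536, -0.4944, 0.2515]
tool_rot: [-0.001, 0.999, 0.044, -0.0]
force: [-0.3, -0.5, 0.2]
opening: 0.0854
```

View pics/t7.png

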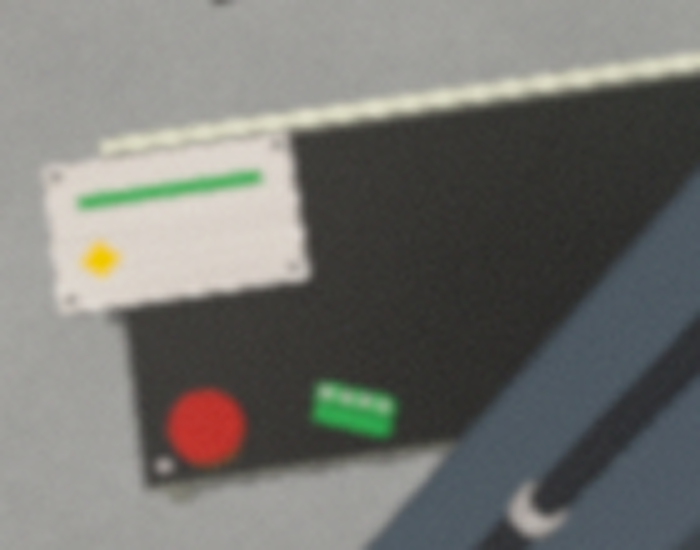

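The plate is flush along the upstand and overhangs the end. Its corners are (42,168), (292,131), (309,277) and (60,314). The tin and terminal look untouched.

Run:
```python
from h import *
t=lambda u,v:(160+(u-2)/5,105+(v-2)/5)
w=riser(cast("top",[t(42,168),t(292,131),t(309,277),t(60,314)],.095)); print(w.round(1),w.mean(0))
print(np.degrees(np.arctan2(*(w[0]-w[1]))),np.degrees(np.arctan2(*(w[3]-w[2]))))
for n,f in(("top","t7f"),):
  a,b=cv2.imread("pics/top0.png"),cv2.imread(f"pics/{f}.png")
  for nm,(x0,y0,x1,y1),ch in(("tin",(185,175,217,203),2),("term",(217,177,245,197),1)):
    c=[]
    for i in(a,b):
      k=i[y0:y1,x0:x1].astype(int); m=(k[...,ch]-k[...,[j for j in range(3) if j!=ch]].max(2))>40; yy,xx=np.nonzero(m); c.append((xx.mean()+x0,yy.mean()+y0))
    print(nm,np.round(c,2).tolist())
```

```text
[[109.5 288.4]
 [109.5 124.6]
 [  9.9 127.2]
 [ 10.1 288. ]] [ 59.75067987 207.06873481]
-0.008069770480947185 0.05937573803699265
tin [[200.64, 189.91], [200.67, 189.93]]
term [[230.45, 186.97], [230.68, 186.89]]
```

Centre is (59.8, 207) mm with about 0° of skew. The tin and terminal have not moved, so I'm handing in.

```bash
python3 -c "
from bench import env
print(env.job_done())"
```

```text
the job is handed in; nothing more can be done
None
```

The plate is seated against the upstand with about 4 cm out over the open end, and I handed the job in at about 17.6 s of the 54 s allowed. With the open fingertips I pushed the plate back until it stalled at about 5.6 N. I then slid it along with two fingertips on its far end and moved the arm clear.

**Last checks, unobstructed top view:**
- **Position:** the plate's centre is at riser x 59.8 mm, y 207 mm, against a target of 60 and 210. About 38–40 mm sticks out over the end.
- **Angle:** about 0° to the upstand.
- **Tin and terminal:** they shifted by less than 0.3 px, which is camera noise.

**Disagreements:** the earlier side view read 0.7–1.5° of skew and a centre at x 61, y 206. The two cameras put the open end 2–5 mm short of where my riser frame has it. Both differences are within tolerance.

**Not measured:** I did not measure the reel, screwdriver, bin, cleaner or multimeter afterwards. The arm passed only well above the bench. Plate height and tilt were not measured either; it looked flat in both views.

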